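# Count to the third gap and put the trough away

## Robot

A 7-joint arm with a two-finger parallel gripper is mounted at the origin on the work surface. World frame = base frame: x ahead of the robot, y to its left, z up, the work surface at z = 0. Lengths are in m, angles in rad, forces in N, time in s.
With the tool pointing down it reaches from about 0.425 to 0.875 m from the base axis. Payload 4.7 kg.
Tool frame: the origin (TCP) lies at the very end of the fingers, on their centre line; the grasp point (between the pads) lies 19 mm behind it (ctrl.grasp_offset is the distance from the TCP to the grasp point, in m); z points along the fingers, y is the direction in which the jaws open and shut (so a half turn about z gives the same grasp; the last joint's range is limited). The gripper opens to 87 mm and grips with 3 to 60 N. Pads are 19 mm wide; open, the fingers measure 117 mm over their backs; the gripper's body (75 mm by 190 mm) begins 51 mm behind the grasp point.
Start: joints at [1.257, 0.321, -0.07, 1.45, 0.023, 1.371, -0.057], TCP at [0.209, -0.615, 0.223] pointing down, gripper open.
Joint ranges: [-2.86, 2.86], [-0.3, 2.09], [-1.38, 1.24], [0.06, 2.45], [-1.56, 4.7], [0.09, 2.05], [-2.69, 2.69]. Speed limits (rad/s): [2.57, 2.57, 3.14, 3.14, 3.14, 3.14, 3.14].

## Interface

Orientations are given as a rotation vector (axis times angle).
In Python, from bench import ctrl gives the robot as it stands.
- The arm moves only by the shell command python3 -m creep 'ROWS' [FORCE]. ROWS is JSON, a list that holds one entry, the list of rows, each a list of 7 numbers: the opening, from 0 (shut) to 1 (fully open), then the shift along the tool's x, y, z in mm, then the turn, a rotation vector about the tool's x, y, z in rad. In form: [[[grip, dx, dy, dz, rx, ry, rz], ...]]. A call has 1 to 5 rows; each row is the pose to reach, as a shift and turn from the pose commanded when the call began, along the tool's axes at that moment; what a row does not reach only later rows make up. A row lasts 1/10 s, in which the tool goes at most 50 mm and 8.59 degrees, less where a joint would pass 70% of its speed; a pose out of reach is approached as far as the arm can. A call with a gripper value outside its range is refused whole. The fingers move at their own pace and stop on an object; FORCE is the grip in N (left out, the last holds). Time passes only in rows, so rows that repeat a pose let the fingers close. It gives the time, the measured TCP pose, the force and the opening at its end, in the units of the state.
- ctrl.get_state(): the state, without advancing time (a new reading comes with each control period).
- ctrl.get_image(name): name is "scene" or "top"; returns the picture (480x640x3 uint8, red, green, blue); there is no depth.
- ctrl.camera_params(name): a dict with "K" (3x3 intrinsics, pixels), "pose" (4x4, takes a point from camera to world coordinates). Camera axes: x right, y down, z forward; pixel columns grow to the right and rows downward; lengths in m; the calibration is good to about 2 mm. A picture is of the moment at which its call begins. camera_params takes no time and is no camera call.
- ctrl.close_job(): hands the job in, once; it reports no verdict.
The state is a dict: "time": time; "joint_positions": joint angles; "qd": joint speeds; "joint_torque": joint torques, N m; "position": TCP position; "tool_rot": TCP orientation; "ft_force": force on the tool from outside, world axes, zero at the start; "torque": the same for the moment, N m; "grip_width": opening from 0.0 (shut) to 1.0 (fully open).
Only numpy, scipy, OpenCV 4.12 (cv2) and the standard library are available. Lean on these libraries where they do the work, as an engineer would, in place of code of your own. Each camera call takes 0.05 s, during which the arm holds its last target. There are 200 camera calls.

## Task

Starting from the end of the drying rack with the tall post, run a closed fingertip along the top of the front rail to count the gaps, occupied or not: touch the rail in front of the first, then the second, then the third gap, and do not touch it in front of the gaps beyond. Then slide the white trough along the ledge to that third gap and push it in, fully home against the back stop. Only push it: it must not be lifted or tipped, and the jar and everything else stay where they are.

Things in the scene. Friction and masses are not known exactly. Their poses are not given: they have to be found in the camera images.
- rack: Fixed grey plastic drying rack, 202 (x) x 360 (y) mm. Origin: on the bench; x points away from the robot, y along the rail to the left, z up. Near to far: a flat-topped front rail 30 mm wide (x -98 to -68 mm, top 22 mm above the bench) along the whole length; the loading ledge (x -68 to +16 mm); six gaps side by side (x +16 to +96 mm) between upright dividers; a back stop.
- ledge_mid (a point): Centre of the flat loading ledge, on its top, 12 mm above the bench, at rack x = -26, y = 0. The ledge is 84 mm deep between rail and divider fronts, 360 mm long, open at both ends.
- gaps_mid (a point): Point on the floor midway along the row of six gaps, rack x = +56, y = 0, level with the ledge. Each gap is 46 mm wide and 80 mm deep, closed behind by the back stop (face at rack x = +96 mm). Dividers are 8 mm thick, rounded in front, tops 62 mm above the bench. Gap centres at rack y = +135, +81, +27, -27, -81, -135 mm.
- post: Tall steel post, 12 mm thick and 90 mm high, standing just outside the end divider at one end of the rack; it marks the end from which gaps are counted. Origin: its foot, in rack axes at x = +70, y = +173 or -173 mm (either end), 12 mm above the bench. The other end carries only the stub.
- stub: Short steel stub, 12 mm thick and 30 mm high, at the other end of the rack (the end from which one does not count). Origin: its foot.
- trough_mid (a point): Centre of the loose white trough to be put away: an open box 80 (x) x 36 (y) x 40 mm high, 0.1 to 0.2 kg, sliding at 1 to 3 N. It stands on the ledge at one end, lengthwise between rail and dividers (2 mm play each side), before the first or last gap. The point is 20 mm above its underside; fully home it is at rack x = +56 mm, the trough's near end level with the divider fronts.
- jar: Loose brown jar, 36 mm across, 55 mm high, standing on the ledge in front of the gap at the end opposite the trough. To be left alone. Origin: its underside.
- short_trough: Loose white open box 66 x 36 x 40 mm already put away in one of the gaps, its near end 11 mm behind the divider fronts. Leave alone. Origin: centre of its underside.
- tube_block: Loose white block with six tube holes, 66 x 36 x 45 mm, put away in another gap in the same way. Leave alone. Origin: centre of its underside.
- slide_box: Loose white box with a clear lid, 66 x 34 x 35 mm, put away in another gap in the same way. Leave alone. Origin: centre of its underside.
- beaker: Loose glass beaker, 70 mm across, 90 mm high, on the bench to the left of the rack. Leave alone. Origin: its underside.
- wash_bottle: Loose white bottle with a green cap, 60 mm across, 150 mm high, on the bench to the right. Leave alone. Origin: its underside.
- brush: Loose brush lying on the bench to the right. Leave alone. Origin: near its middle.
- rail1: The 34 mm of front rail that lies straight in front of gap 1 as counted from the left (+y) end. Origin: centre of its flat top (34 x 30 mm), 22 mm above the bench. Same height and colour as the 20 mm lengths of rail between, which count for no gap. Rigid.
- rail2: The 34 mm of front rail that lies straight in front of gap 2 as counted from the left (+y) end. Origin: centre of its flat top (34 x 30 mm), 22 mm above the bench. Same height and colour as the 20 mm lengths of rail between, which count for no gap. Rigid.
- rail3: The 34 mm of front rail that lies straight in front of gap 3 as counted from the left (+y) end. Origin: centre of its flat top (34 x 30 mm), 22 mm above the bench. Same height and colour as the 20 mm lengths of rail between, which count for no gap. Rigid.
- rail4: The 34 mm of front rail that lies straight in front of gap 4 as counted from the left (+y) end. Origin: centre of its flat top (34 x 30 mm), 22 mm above the bench. Same height and colour as the 20 mm lengths of rail between, which count for no gap. Rigid.
- rail5: The 34 mm of front rail that lies straight in front of gap 5 as counted from the left (+y) end. Origin: centre of its flat top (34 x 30 mm), 22 mm above the bench. Same height and colour as the 20 mm lengths of rail between, which count for no gap. Rigid.
- rail6: The 34 mm of front rail that lies straight in front of gap 6 as counted from the left (+y) end. Origin: centre of its flat top (34 x 30 mm), 22 mm above the bench. Same height and colour as the 20 mm lengths of rail between, which count for no gap. Rigid.
Not all that is in view belongs to the job. Leave any blue or yellow look-alike of the part that bears trough_mid alone.

How it is judged:
On the way, in this order (a step that is already met when the one before it is completed fails the run):
1. a finger touches the rail in front of the first gap from the tall post (((y of post in the frame of rack above 0 m and contact force between the fingers and rail1 above 0.3 N) or (not (y of post in the frame of rack above 0 m) and contact force between the fingers and rail6 above 0.3 N))), for 0.1 s.
2. a finger touches the rail in front of the second gap from the tall post (((y of post in the frame of rack above 0 m and contact force between the fingers and rail2 above 0.3 N) or (not (y of post in the frame of rack above 0 m) and contact force between the fingers and rail5 above 0.3 N))), for 0.1 s.
3. a finger touches the rail in front of the third gap from the tall post (((y of post in the frame of rack above 0 m and contact force between the fingers and rail3 above 0.3 N) or (not (y of post in the frame of rack above 0 m) and contact force between the fingers and rail4 above 0.3 N))), for 0.1 s.
4. the trough is home in the third gap (x of trough_mid in the frame of rack above 0.05 m and z of trough_mid in the frame of rack below 0.037 m and angle between trough_mid's own z axis and vertical below 0.1 rad and ((y of post in the frame of rack above 0 m and y of trough_mid in the frame of rack between 0.019 and 0.035 m) or (not (y of post in the frame of rack above 0 m) and y of trough_mid in the frame of rack between -0.035 and -0.019 m))), for 0.2 s.
At the end, for the whole second after the job is handed in: The trough stands level in the third gap counted from the tall post, within 6 mm of the back stop and 8 mm of the gap's middle, at rest; jar and put-away boxes within 15 mm, and bench things within 30 mm, of where they were (all of step 4 and linear speed of trough below 0.01 m/s and distance of each of jar, short_trough, tube_block, slide_box from where it was at the start of the episode below 0.015 m and distance of each of beaker, wash_bottle, brush from where it was at the start of the episode below 0.03 m); the robot touches nothing.
It fails at once if the trough is lifted (more than 15 mm) or tipped (more than about 20 degrees) (z of trough_mid in the frame of rack above 0.047 m or angle between trough_mid's own z axis and vertical above 0.35 rad).
It fails at once if the rail is touched in front of a gap beyond the third ((y of post in the frame of rack above 0 m and (contact force between the fingers and rail4 above 0.3 N or contact force between the fingers and rail5 above 0.3 N or contact force between the fingers and rail6 above 0.3 N)) or (not (y of post in the frame of rack above 0 m) and (contact force between the fingers and rail3 above 0.3 N or contact force between the fingers and rail2 above 0.3 N or contact force between the fingers and rail1 above 0.3 N))).
It fails at once if the jar or a put-away box is moved more than 15 mm, or a bench thing more than 30 mm (distance of any of jar, short_trough, tube_block, slide_box from where it was at the start of the episode above 0.015 m or distance of any of beaker, wash_bottle, brush from where it was at the start of the episode above 0.03 m).
It also fails if it takes over 64 s, if anything falls off the work surface, if the arm or the gripper's body presses on something with over 40 N, if the wrist force passes 120 N, or if a joint passes its speed limit or range.

## Working session

There is one attempt and no reset: what is moved stays moved. The work goes in short steps, Python scripts to look and compute and a shell command to move; the robot and the scene stay as the last step left them, time stands still between calls to the robot, and variables do not carry over. Pictures are saved under pics/ and viewed, about 8 in all and at most 12, crops included, and the job is handed in when it is done.

```bash
ls; mkdir -p pics
python3 - <<'E'
from bench import ctrl
import cv2,numpy as np
for n in ("scene","top"):
    im=ctrl.get_image(n); cv2.imwrite(f"pics/{n}0.png",im[:,:,::-1]); p=ctrl.camera_params(n); print(n,np.round(p["K"],1).tolist(),np.round(p["pose"],3).tolist())
s=ctrl.get_state(); print(s)
E
```

```text
pics
scene [[498.7, 0.0, 313.8], [0.0, 498.7, 243.3], [0.0, 0.0, 1.0]] [[-0.051, 0.725, -0.687, 1.344], [0.999, 0.049, -0.023, 0.026], [0.017, -0.687, -0.726, 0.908], [0.0, 0.0, 0.0, 1.0]]
top [[478.2, 0.0, 314.9], [0.0, 478.2, 240.7], [0.0, 0.0, 1.0]] [[0.007, -0.993, 0.121, 0.392], [-1.0, -0.006, 0.005, 0.012], [-0.004, -0.121, -0.993, 1.202], [0.0, 0.0, 0.0, 1.0]]
{'time': 0.1, 'joint_positions': array([ 1.25707013,  0.32172944, -0.0700869 ,  1.45154353,  0.02262032,
        1.37079998, -0.05688271]), 'qd': array([-9.82161915e-05, -1.49172184e-03,  1.46741212e-03, -1.71732839e-03,
        3.66148790e-05,  1.23353274e-03,  6.86494985e-04]), 'joint_torque': array([-9.40056962e-04, -4.92571807e+01, -4.06235782e-01, -3.13397419e+01,
       -6.42072642e-02,  3.94669280e-02,  5.78363597e-05]), 'position': array([ 0.20908111, -0.61493663,  0.22158829]), 'tool_rot': array([-3.09784380e+00, -5.12455391e-01,  6.06899489e-04]), 'ft_force': array([-0.16732763,  0.27765177, -1.22844864]), 'torque': array([-0.0004375 , -0.01389828, -0.0367049 ]), 'grip_width': 0.9964438304416995}
```

View pics/scene0.png

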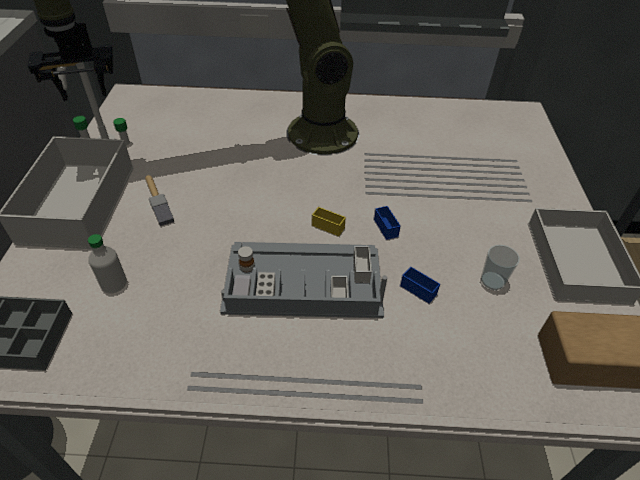

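View pics/top0.png

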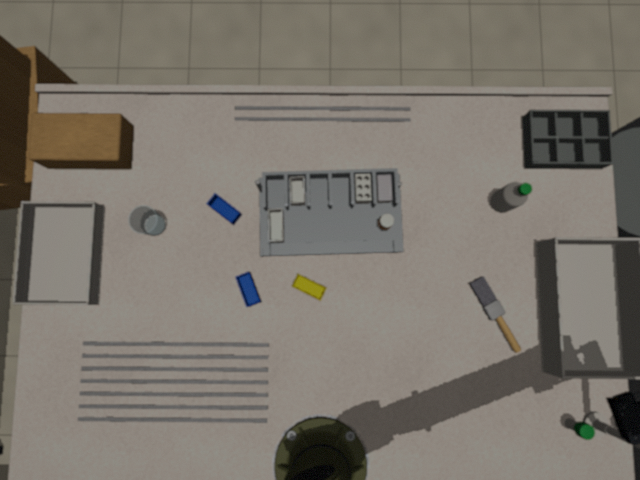

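The rack sits mid-bench. In the top view it spans x 260–402, y 170–255, with the trough at (277,226) and the jar at (386,221). The post looks to be at the left (+y) end, and I'll zoom in to confirm.

Run:
```python
import cv2,numpy as np
a=cv2.imread("pics/scene0.png")[225:330,205:405]; b=cv2.imread("pics/top0.png")[155:265,245:415]
a=cv2.resize(a,None,fx=4,fy=4,interpolation=cv2.INTER_CUBIC)[:, :760]; b=cv2.resize(b,None,fx=4.6,fy=4.6,interpolation=cv2.INTER_CUBIC)
cv2.imwrite("pics/a.png",cv2.convertScaleAbs(a,alpha=1.4)); cv2.imwrite("pics/b.png",cv2.convertScaleAbs(b,alpha=1.4))
```

```text
(no output)
```

View pics/a.png

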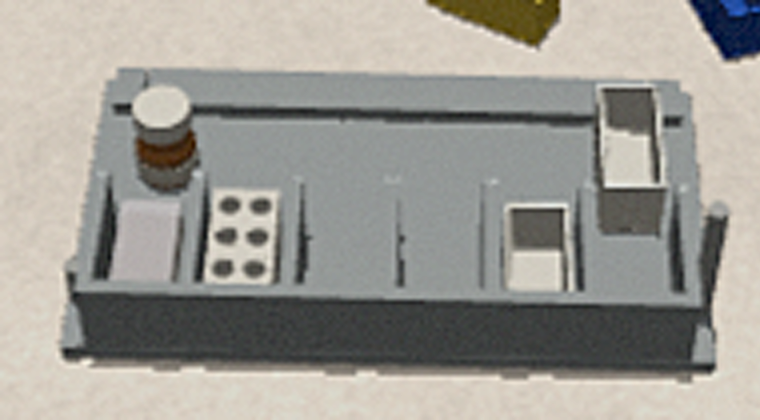

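View pics/b.png

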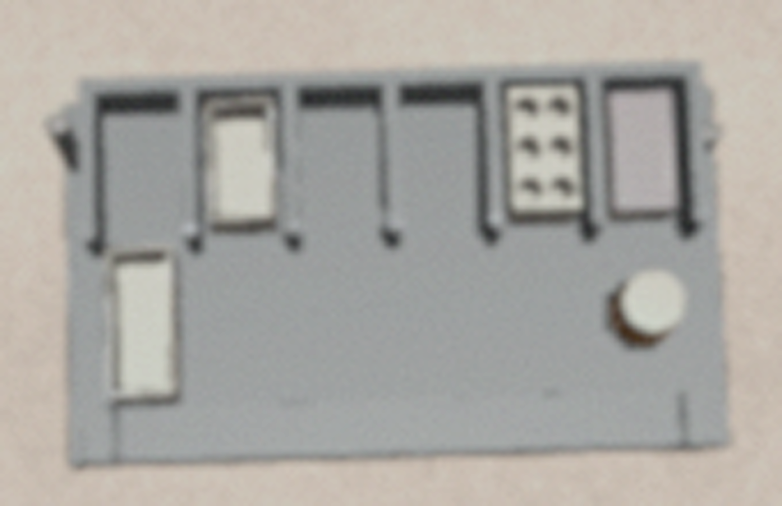

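The post is at the right of the scene crop (715,250) and the left of the top crop (65,135), so it is at the +y end. The trough is in front of gap 1, and gap 3 is empty. Next I triangulate the trough corners, divider tips, post and rail.

```bash
cat > h.py <<'E'
from bench import ctrl
import numpy as np
P={n:ctrl.camera_params(n) for n in("scene","top")}
def ray(n,uv):
    K=np.array(P[n]["K"]);T=np.array(P[n]["pose"]);d=T[:3,:3]@np.linalg.solve(K,[*uv,1]);return T[:3,3],d/np.linalg.norm(d)
def tri(s,t):
    A=0;b=0
    L=[ray("scene",s),ray("top",t)]
    for o,d in L: M=np.eye(3)-np.outer(d,d);A=A+M;b=b+M@o
    x=np.linalg.solve(A,b);return x,max(np.linalg.norm((np.eye(3)-np.outer(d,d))@(x-o)) for o,d in L)
def plane(n,uv,z): o,d=ray(n,uv);return o+d*(z-o[2])/d[2]
sa=lambda p:(205+(p[0]+.5)/4-.5,225+(p[1]+.5)/4-.5)
sb=lambda p:(245+(p[0]+.5)/4.6-.5,155+(p[1]+.5)/4.6-.5)
E
python3 - <<'E'
from h import *
np.set_printoptions(precision=4,suppress=True)
for k,a,b in [("tr n+",(660,85),(113,402)),("tr n-",(597,85),(180,400)),("tr f+",(665,187),(105,250)),("tr f-",(597,187),(178,248)),("post top",(718,210),(58,125)),("rail R corner",(120,68),(730,443)),("rail L corner",(690,82),(72,465)),("backstop top L",(703,310),(80,80)),("backstop R",(78,292),(698,64)),("jar top",(162,105),(654,302))]:
    print(k,*tri(sa(a),sb(b)))
print("dividers z62")
for a,b in zip([(684,187),(490,182),(393,180),(298,180),(200,175)],[(95,240),(293,235),(391,228),(489,225),(588,225)]): print(plane("scene",sa(a),.062),plane("top",sb(b),.062))
print("raillines",plane("top",sb((115,430)),.022),plane("top",sb((684,420)),.022))
E
```

```text
tr n+ [0.5288 0.1303 0.0472] 0.0011773978559187607
tr n- [0.5302 0.094  0.046 ] 0.00022794173783154917
tr f+ [0.6099 0.1333 0.0496] 0.0013050553059233627
tr f- [0.6114 0.0947 0.0484] 0.0010566994069031222
post top [0.6657 0.1541 0.0984] 0.0006559200499242344
rail R corner [ 0.5114 -0.1986  0.0207] 0.002810102315164095
rail L corner [0.4977 0.1535 0.0185] 2.778179515408332e-05
backstop top L [0.7006 0.1488 0.0571] 6.482021118077998e-06
backstop R [ 0.7109 -0.1816  0.0582] 0.0007073997758482271
jar top [ 0.581  -0.1554  0.0654] 0.0005890942406260116
dividers z62
[0.6199 0.141  0.062 ] [0.6129 0.1386 0.062 ]
[0.6233 0.0331 0.062 ] [0.6162 0.0343 0.062 ]
[ 0.6254 -0.0208  0.062 ] [ 0.6202 -0.0173  0.062 ]
[ 0.6289 -0.0734  0.062 ] [ 0.6221 -0.0689  0.062 ]
[ 0.6289 -0.1281  0.062 ] [ 0.6224 -0.1211  0.062 ]
raillines [0.5165 0.1303 0.022 ] [ 0.5238 -0.1766  0.022 ]
```

```bash
cat >> h.py <<'E'
from scipy.spatial.transform import Rotation as Ro
O=np.array([.6025,-.0195]);YAW=.033
def st():
    s=ctrl.get_state();R=Ro.from_rotvec(s["tool_rot"]);return s,R
def r2w(x,y): c,n=np.cos(YAW),np.sin(YAW);return O+np.array([c*x-n*y,n*x+c*y])
def go(x,y,z):
    "rack x,y (m), world z -> shift in tool mm and turn"
    s,R=st();p=s["position"];t=np.array([*r2w(x,y),z]);c,n=np.cos(-YAW),np.sin(-YAW);d=p[:2]-O
    want=Ro.from_euler("z",YAW)*Ro.from_rotvec([np.pi,0,0])
    print("t %.1f"%s["time"],"rack now mm",np.round([1e3*(c*d[0]-n*d[1]),1e3*(n*d[0]+c*d[1]),1e3*p[2]],1),"F",np.round(s["ft_force"],2),"grip %.2f"%s["grip_width"])
    print("shift",np.round(R.inv().apply(t-p)*1e3,1),"turn",np.round((R.inv()*want).as_rotvec(),3))
E
python3 -m creep '[[[0,300,-230,0,0,0,0.294],[0,300,-230,0,0,0,0.294],[0,300,-230,0,0,0,0.294],[0,300,-230,0,0,0,0.294],[0,300,-230,0,0,0,0.294]]]'
python3 -c "
from h import *
go(-.083,.135,.15)"
```

```text
time: 0.6
position: [0.3488, -0.4055, 0.2222]
tool_rot: [-3.141, -0.053, 0.001]
ft_force: [1.3, 0.1, -0.4]
grip_width: 0.632
t 0.6 rack now mm [-266.3 -377.4  222.2] F [ 1.26  0.06 -0.39] grip 0.63
shift [ 183.7 -512.3   72.2] turn [-0.     0.     0.001]
```

```bash
python3 -m creep '[[[0,180,-505,20,0,0,0],[0,180,-505,20,0,0,0],[0,180,-505,20,0,0,0],[0,180,-505,20,0,0,0],[0,180,-505,20,0,0,0]]]' >/dev/null
python3 -c "
from h import *
go(-.083,.135,.10)"
```

```text
t 1.1 rack now mm [-183.3 -142.   213. ] F [ 0.9  -0.13 -0.12] grip 0.17
shift [ 100.5 -277.   112.8] turn [0.    0.    0.001]
```

```bash
python3 -m creep '[[[0,90,-265,50,0,0,0],[0,90,-265,50,0,0,0],[0,90,-265,50,0,0,0],[0,90,-265,50,0,0,0],[0,90,-265,50,0,0,0]]]' >/dev/null
python3 -c "
from h import *
go(-.083,.135,.10)"
```

```text
t 1.6 rack now mm [-104.3   90.8  168.9] F [ 0.71 -0.35 -0.88] grip 0.01
shift [ 21.3 -44.3  68.9] turn [ 0.001 -0.     0.   ]
```

```bash
python3 -m creep '[[[0,15,-32,60,0,0,0],[0,15,-32,60,0,0,0],[0,15,-32,60,0,0,0],[0,15,-32,60,0,0,0],[0,15,-32,60,0,0,0]]]' >/dev/null
python3 - <<'E'
from h import *
import cv2
go(-.083,.135,.03)
for n,c in(("scene",(225,330,205,405)),):
    im=ctrl.get_image(n)[c[0]-60:c[1],c[2]:c[3],::-1]; cv2.imwrite("pics/c.png",cv2.resize(im,None,fx=3.5,fy=3.5,interpolation=cv2.INTER_CUBIC))
E
```

```text
t 2.1 rack now mm [-88.6 119.9 110.5] F [ 0.14 -0.37  0.13] grip 0.01
shift [  5.5 -15.2  80.5] turn [ 0.001 -0.002 -0.001]
```

View pics/c.png

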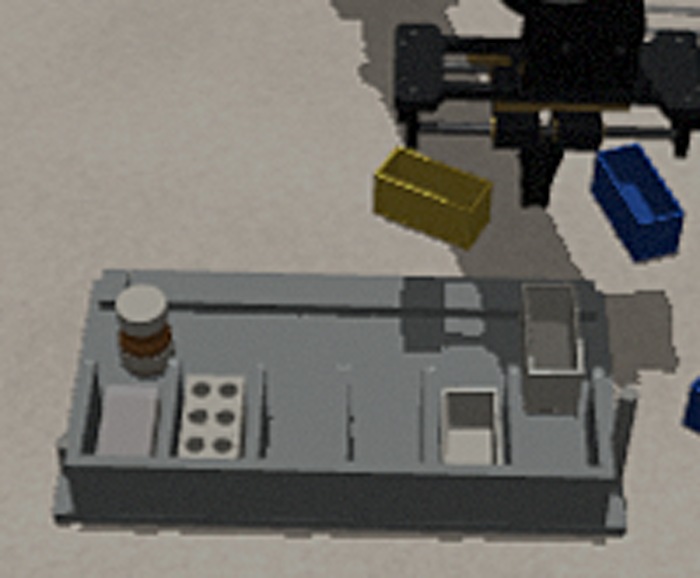

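The closed fingertip shows at (535,200), above and on the robot side of the rail near gap 1. I'll lower it now.

```bash
python3 -m creep '[[[0,5,-13,40,0,0,0],[0,5,-13,73,0,0,0],[0,5,-13,73,0,0,0],[0,5,-13,73,0,0,0],[0,5,-13,73,0,0,0]]]' >/dev/null
python3 -c "
from h import *
go(-.083,.135,.022)"
```

```text
t 2.6 rack now mm [-82.7 133.8  38.5] F [ 0.21  1.2  -0.74] grip 0.01
shift [-0.4 -1.3 16.5] turn [ 0.    -0.004 -0.   ]
```

```bash
python3 -m creep '[[[0,0,0,6,0,0.004,0],[0,0,0,10,0,0.004,0],[0,0,0,14,0,0.004,0],[0,0,0,16,0,0.004,0],[0,0,0,16,0,0.004,0]]]'
python3 -c "
from h import *
go(-.083,.135,.022)"
```

```text
time: 3.15
position: [0.514, 0.1115, 0.0224]
tool_rot: [3.139, 0.053, 0.006]
ft_force: [-7.1, -3.1, 20.5]
grip_width: 0.007
t 3.1 rack now mm [-84.1 133.8  22.4] F [-7.05 -3.1  20.46] grip 0.01
shift [ 1.1 -1.2  0.4] turn [ 0.002 -0.004  0.001]
```

```bash
python3 -m creep '[[[0,0,5,-1,0,0,0],[0,0,18,-1,0,0,0],[0,0,31,-1,0,0,0],[0,0,44,-1,0,0,0],[0,0,52,-1,0,0,0]]]'
python3 -c "
from h import *
go(-.083,.081,.022)"
```

```text
time: 3.65
position: [0.5171, 0.0603, 0.0224]
tool_rot: [-3.139, -0.053, -0.012]
ft_force: [1.0, 3.5, 6.3]
grip_width: 0.007
t 3.6 rack now mm [-82.7  82.6  22.4] F [0.98 3.48 6.26] grip 0.01
shift [-0.3  1.6  0.4] turn [-0.002 -0.007  0.   ]
```

Still in contact at 6 N on rail 2. I'll hold there briefly and then slide to rail 3.

```bash
python3 -m creep '[[[0,0,0,0,0,0,0],[0,0,0,0,0,0,0],[0,0,12,0.5,0,0,0],[0,0,24,0.5,0,0,0],[0,0,36,0.5,0,0,0]]]'
python3 -m creep '[[[0,0,8,0,0,0,0],[0,0,14,0,0,0,0],[0,0,16,0,0,0,0],[0,0,16,0.5,0,0,0],[0,0,16,0.5,0,0,0]]]'
python3 -c "
from h import *
go(-.083,.027,.022)"
```

```text
time: 4.15
position: [0.5188, 0.0258, 0.0224]
tool_rot: [-3.138, -0.055, -0.013]
ft_force: [0.2, 6.4, 9.3]
grip_width: 0.003
time: 4.65
position: [0.5195, 0.0091, 0.0224]
tool_rot: [-3.14, -0.054, -0.013]
ft_force: [-1.4, 3.2, 13.5]
grip_width: 0.002
t 4.7 rack now mm [-82.   31.3  22.4] F [-1.37  3.2  13.47] grip 0.00
shift [-1.   4.3  0.4] turn [-0.001 -0.008  0.001]
```

```bash
python3 -m creep '[[[0,0,3,0,0,0,0],[0,0,4,0,0,0,0],[0,0,4,0,0,0,0],[0,0,4,-10,0,0,0],[0,0,4,-50,0,0,0]]]'
python3 -m creep '[[[0,0,0,-25,0,0.008,0],[0,30,-100,-25,0,0.008,0],[0,56,-160,-25,0,0.008,0],[0,56,-160,-25,0,0.008,0],[0,56,-160,-25,0,0.008,0]]]'
python3 -c "
from h import *
go(-.026,.185,.08)"
```

```text
time: 5.15
position: [0.5132, 0.0027, 0.0672]
tool_rot: [-3.14, -0.053, 0.008]
ft_force: [0.8, -0.4, -0.2]
grip_width: 0.005
time: 5.65
position: [0.5677, 0.1705, 0.0957]
tool_rot: [-3.138, -0.06, -0.02]
ft_force: [-0.9, 0.4, 0.2]
grip_width: 0.003
t 5.7 rack now mm [-28.5 191.   95.7] F [-0.91  0.37  0.24] grip 0.00
shift [ 2.3  6.1 15.7] turn [-0.003 -0.012  0.006]
```

```bash
python3 -m creep '[[[0,2,5,20,0,-0.005,0.006],[0,2,5,50,0,-0.005,0.006],[0,2,5,72,0,-0.005,0.006],[0,2,5,72,0,-0.005,0.006],[0,2,5,72,0,-0.005,0.006]]]'
python3 - <<'E'
from h import *
import cv2
go(-.026,.168,.023)
im=ctrl.get_image("scene")[165:330,205:405,::-1]; cv2.imwrite("pics/d.png",cv2.resize(im,None,fx=3.5,fy=3.5,interpolation=cv2.INTER_CUBIC))
E
```

```text
time: 6.15
position: [0.5702, 0.1589, 0.0229]
tool_rot: [3.14, 0.041, 0.008]
ft_force: [0.4, -0.1, 1.4]
grip_width: 0.001
t 6.2 rack now mm [-26.4 179.4  22.9] F [ 0.43 -0.08  1.38] grip 0.00
shift [ 0.4 11.4 -0.1] turn [ 0.001 -0.005 -0.007]
```

View pics/d.png

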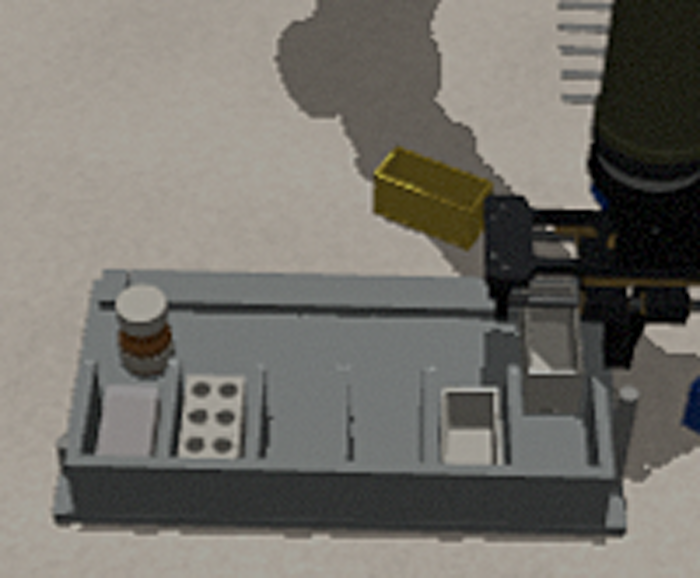

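The fingertip is at (618,350), on the post side of the trough and clear of it. Now pushing sideways.

```bash
python3 -m creep '[[[0,0,5,0,0,0,-0.007],[0,0,12,0,0,0,-0.007],[0,0,20,0,0,0,-0.007],[0,0,27,0,0,0,-0.007],[0,0,34,0,0,0,-0.007]]]'
python3 -m creep '[[[0,0,12,0,0,0,0],[0,0,24,0,0,0,0],[0,0,36,0,0,0,0],[0,0,46,0,0,0,0],[0,0,46,0,0,0,0]]]'
python3 -c "
from h import *
go(-.026,.060,.023)"
```

```text
time: 6.7
position: [0.5721, 0.1266, 0.0242]
tool_rot: [-3.14, -0.055, -0.013]
ft_force: [0.1, 1.6, 1.9]
grip_width: 0.002
time: 7.2
position: [0.5732, 0.0774, 0.023]
tool_rot: [3.139, 0.049, 0.01]
ft_force: [-0.3, -0.1, 0.3]
grip_width: 0.004
t 7.2 rack now mm [-26.1  97.8  23. ] F [-0.34 -0.12  0.27] grip 0.00
shift [ 0.2 37.8  0.1] turn [ 0.002 -0.006 -0.002]
```

```bash
python3 -m creep '[[[0,0,8,0,0,0,0],[0,0,17,0,0,0,0],[0,0,26,0,0,0,0],[0,0,32,0,0,0,0],[0,0,34,0,0,0,0]]]'
python3 - <<'E'
from h import *
import cv2
go(-.026,.060,.023)
im=ctrl.get_image("scene")[165:330,205:405,::-1]; cv2.imwrite("pics/e.png",cv2.resize(im,None,fx=3.5,fy=3.5,interpolation=cv2.INTER_CUBIC))
E
```

```text
time: 7.7
position: [0.5743, 0.0454, 0.0233]
tool_rot: [3.141, 0.052, 0.01]
ft_force: [-0.1, 1.4, 0.6]
grip_width: 0.008
t 7.7 rack now mm [-26.   65.8  23.3] F [-0.12  1.42  0.62] grip 0.01
shift [0.  5.8 0.3] turn [ 0.001 -0.007  0.   ]
```

View pics/e.png

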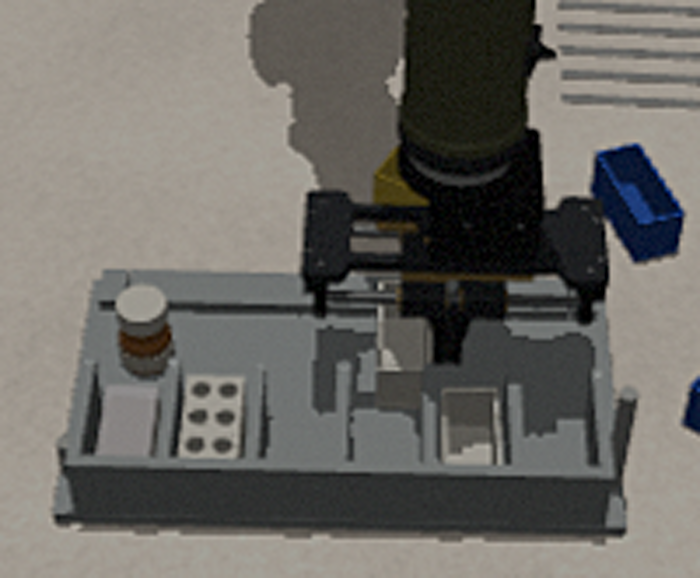

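The trough's far top edge runs (377,370)–(430,375), between the divider tips at (345,365) and (430,368). It still looks a little toward the post side, so I'll compute the offset.

Run:
```python
from h import *
q=lambda p:(205+(p[0]+.5)/3.5-.5,165+(p[1]+.5)/3.5-.5)
def rk(w): c,n=np.cos(YAW),np.sin(YAW);d=w[:2]-O;return np.round([1e3*(c*d[0]+n*d[1]),1e3*(-n*d[0]+c*d[1])],1)
for k,p,z in(("trough L",(377,371),.052),("trough R",(430,375),.052),("base L",(378,408),.012),("base R",(421,410),.012),("div0",(345,365),.062),("div54",(430,368),.062),("div-54",(264,366),.062),("div108",(515,369),.062)): print(k,rk(plane("scene",q(p),z)))
```

```text
trough L [16.7 19.1]
trough R [18.9 53.1]
base L [14.7 20.3]
base R [15.4 48.7]
div0 [20.8 -1.3]
div54 [21.6 52.7]
div-54 [ 23.4 -52.7]
div108 [ 20.6 106.8]
```

```bash
python3 -m creep '[[[0,0,4,0,0,0,0],[0,0,7,0,0,0,0],[0,0,8,0,0,0,0],[0,0,8,0,0,0,0],[0,0,8,0,0,0,0]]]'
python3 -m creep '[[[0,0,-8,0,0,0,0],[0,0,-25,0,0,0,0],[0,0,-25,-30,0,0,0],[0,0,-25,-80,0,0,0],[0,-75,-25,-80,0,0,0]]]'
python3 -m creep '[[[0,-100,0,0,0,0,0],[0,-100,0,0,0,0,0],[0,-100,0,0,0,0,0],[0,-100,0,0,0,0,0]]]'
python3 - <<'E'
from h import *
import cv2
go(-.083,.027,.03)
im=ctrl.get_image("scene")[200:330,205:405,::-1]; cv2.imwrite("pics/f.png",cv2.resize(im,None,fx=4,fy=4,interpolation=cv2.INTER_CUBIC))
E
```

```text
time: 8.25
position: [0.5746, 0.0386, 0.0234]
tool_rot: [3.141, 0.055, 0.011]
ft_force: [0.2, 0.4, 0.1]
grip_width: 0.007
time: 8.75
position: [0.5333, 0.0646, 0.1111]
tool_rot: [-3.136, -0.054, -0.04]
ft_force: [-0.3, 1.0, 1.4]
grip_width: 0.003
time: 9.15
position: [0.4228, 0.058, 0.1029]
tool_rot: [3.138, 0.055, 0.014]
ft_force: [0.4, 0.2, 1.5]
grip_width: 0.005
t 9.2 rack now mm [-177.    83.4  102.9] F [0.38 0.16 1.47] grip 0.01
shift [93.3 56.3 74. ] turn [ 0.004 -0.009  0.002]
```

View pics/f.png

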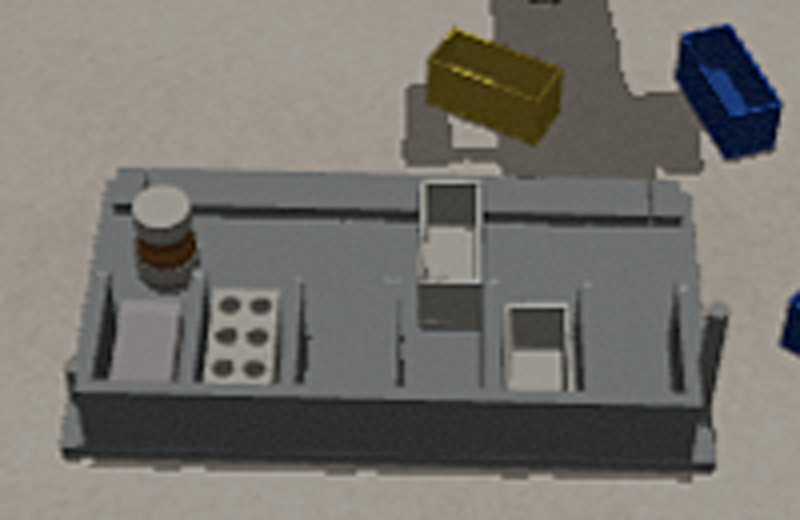

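The trough is clear, with its far top edge at (418,280)–(481,283), base at (419,327)–(481,330), and divider tips at about (395,280) and (490,283).

Run:
```python
from h import *
q=lambda p:(205+(p[0]+.5)/4-.5,200+(p[1]+.5)/4-.5)
def rk(w): c,n=np.cos(YAW),np.sin(YAW);d=w[:2]-O;return np.round([1e3*(c*d[0]+n*d[1]),1e3*(-n*d[0]+c*d[1])],1)
for k,p,z in(("nearL",(420,182),.052),("nearR",(480,182),.052),("trough L",(418,281),.052),("trough R",(481,284),.052),("base L",(419,327),.012),("base R",(481,330),.012),("div0",(395,280),.062),("div54",(490,283),.062)): print(k,rk(plane("scene",q(p),z)))
```

```text
nearL [-61.8  11.1]
nearR [-63.   46.4]
trough L [14.7 11.8]
trough R [15.7 47.2]
base L [15.4 12.8]
base R [16.4 48.6]
div0 [22.9 -0.9]
div54 [23.3 51.9]
```

```bash
python3 -m creep '[[[0,40,30,0,0,-0.009,0],[0,80,54,0,0,-0.009,0],[0,80,54,40,0,-0.009,0],[0,80,54,71,0,-0.009,0],[0,80,54,71,0,-0.009,0]]]'
python3 -m creep '[[[0,0,0,0,0,0,0],[0,0,0,0,0,0,0]]]' >/dev/null
python3 -c "
from h import *
go(-.077,.028,.030)"
```

```text
time: 9.7
position: [0.5035, 0.008, 0.0275]
tool_rot: [-3.137, -0.054, 0.017]
ft_force: [-0.8, 0.1, -0.3]
grip_width: 0.004
t 9.9 rack now mm [-94.   30.5  33.5] F [-0.22 -0.34  0.88] grip 0.00
shift [17.   2.6  3.5] turn [-0.    -0.001  0.002]
```

```bash
python3 -m creep '[[[0,8,2,3,0,0,0],[0,16,2,3,0,0,0],[0,24,2,3,0,0,0],[0,32,2,3,0,0,0],[0,40,2,3,0,0,0]]]'
python3 -c "
from h import *
go(.0065,.028,.030)"
```

```text
time: 10.4
position: [0.5463, 0.0067, 0.0291]
tool_rot: [3.141, 0.055, -0.003]
ft_force: [-0.7, -0.3, 0.2]
grip_width: 0.004
t 10.4 rack now mm [-55.3  28.   29.1] F [-0.65 -0.33  0.25] grip 0.00
shift [61.8  0.1 -1.1] turn [0.    0.002 0.002]
```

Force is low, so there's no jam. I'll continue the push.

```bash
python3 -m creep '[[[0,10,0,0,0,0,0],[0,20,0,0,0,0,0],[0,30,0,0,0,0,0],[0,40,0,0,0,0,0],[0,48,0,0,0,0,0]]]'
python3 -m creep '[[[0,3,0,0,0,0,0],[0,6,0,0,0,0,0],[0,8,0,0,0,0,0],[0,8,0,0,0,0,0]]]'
python3 -c "
from h import *
go(.0065,.028,.030)"
```

```text
time: 10.9
position: [0.5946, 0.0083, 0.0287]
tool_rot: [3.141, 0.054, -0.003]
ft_force: [-2.2, -1.4, 1.3]
grip_width: 0.007
time: 11.3
position: [0.6019, 0.0088, 0.0288]
tool_rot: [-3.141, -0.055, 0.002]
ft_force: [-0.1, 0.1, -0.1]
grip_width: 0.003
t 11.3 rack now mm [ 0.4 28.3 28.8] F [-0.14  0.06 -0.13] grip 0.00
shift [ 6.1  0.3 -1.2] turn [-0.     0.001  0.002]
```

```bash
python3 -m creep '[[[0,2,0,0,0,0,0],[0,4,0,0,0,0,0],[0,6,0,0,0,0,0],[0,7,0,0,0,0,0],[0,7,0,0,0,0,0]]]'
python3 -m creep '[[[0,1,0,0,0,0,0],[0,2,0,0,0,0,0],[0,2,0,0,0,0,0]]]'
python3 -c "
from h import *
go(.0065,.028,.030)"
```

```text
time: 11.8
position: [0.6069, 0.0088, 0.0286]
tool_rot: [3.14, 0.055, -0.009]
ft_force: [-6.2, -0.5, 4.5]
grip_width: 0.002
time: 12.1
position: [0.6069, 0.0088, 0.0284]
tool_rot: [3.14, 0.055, -0.016]
ft_force: [-11.4, -1.0, 6.7]
grip_width: 0.004
t 12.1 rack now mm [ 5.3 28.2 28.4] F [-11.42  -1.02   6.65] grip 0.00
shift [ 1.2  0.2 -1.6] turn [0.001 0.01  0.002]
```

The finger stalled at rack x 5.3 mm (6.5 expected) while the force rose to 11 N, so the trough is against the stop. Retracting to check.

```bash
python3 -m creep '[[[0,-5,0,0,0,0,0],[0,-30,0,0,0,0,0],[0,-30,0,-40,0,0,0],[0,-60,0,-80,0,0,0],[0,-100,0,-80,0,0,0]]]'
python3 -m creep '[[[0,-80,0,0,0,0,0],[0,-80,0,0,0,0,0],[0,-80,0,0,0,0,0],[0,-80,0,0,0,0,0]]]'
python3 - <<'E'
from h import *
import cv2
im=ctrl.get_image("scene")[200:330,205:405,::-1]; cv2.imwrite("pics/g.png",cv2.resize(im,None,fx=4,fy=4,interpolation=cv2.INTER_CUBIC))
E
```

```text
time: 12.6
position: [0.5161, 0.0066, 0.1143]
tool_rot: [-3.141, -0.056, -0.017]
ft_force: [0.3, 0.2, 0.3]
grip_width: 0.004
time: 13.0
position: [0.4318, 0.0022, 0.1099]
tool_rot: [3.139, 0.054, 0.002]
ft_force: [-0.1, -0.6, 1.1]
grip_width: 0.006
```

View pics/g.png

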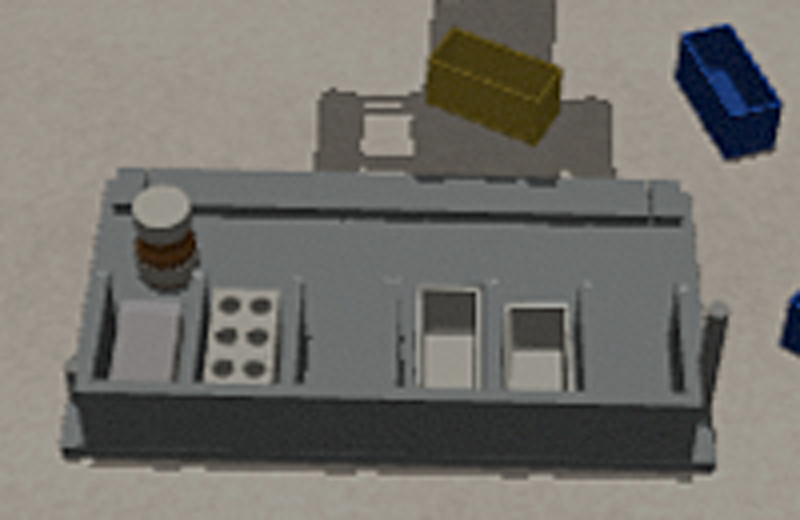

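The trough is in the third gap: near edge (420,287)–(481,288), far end at the stop (row 390). The jar and boxes haven't moved. One numeric check, then I hand in.

Run:
```python
from h import *
q=lambda p:(205+(p[0]+.5)/4-.5,200+(p[1]+.5)/4-.5)
def rk(w): c,n=np.cos(YAW),np.sin(YAW);d=w[:2]-O;return np.round([1e3*(c*d[0]+n*d[1]),1e3*(-n*d[0]+c*d[1])],1)
for p in((419,287),(481,288)): print(rk(plane("scene",q(p),.052)))
print(ctrl.get_state()["ft_force"]); ctrl.close_job()
```

```text
[19.  12.4]
[18.6 47.2]
[ 1.4094133  -0.04489761  0.12714883]
the job is handed in; nothing more can be done
```

The white trough is home in the third gap from the tall post, and I have handed the job in after about 13 s of robot time. No verdict was reported.

- **Counting:** The post is at the left (+y) end. I ran the closed fingertip along the front rail past gaps 1, 2 and 3, with contact forces of about 6 to 20 N. I lifted off at the third gap, so nothing beyond it was touched.
- **Placing:** I slid the trough along the ledge from gap 1 to gap 3 and pushed it in. The finger stopped moving while the force rose to 11 N, which is the back stop.

**Last checks**
- **Depth:** In the last picture the trough's near edge is at rack x of about 19 mm. Nominal is 16 mm, and the same camera reads the divider fronts about 5 mm too far. The finger stopped about 1 mm short of the position I had worked out for fully home. Each of these fits a trough fully home, but the exact depth is only known to a few millimetres.
- **Sideways:** The trough's middle is at about y = 30 mm. Nominal is 27 mm and the tolerance is 8 mm.
- **Level and surroundings:** The trough looks level, and the jar and put-away boxes look unmoved. I did not check the beaker, wash bottle and brush again, but the arm's low moves all stayed by the rack.
- **Robot:** The arm is clear of everything, and the force reading is at noise level.

One disagreement: after the sideways push, the picture put the trough about 3 to 4 mm nearer the post than the finger position suggested. The fingers are probably slightly thinner than I assumed. It was still inside the gap's clearance, and the trough went in without jamming.

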